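Pinch open the tall seed jar

TASK

The tall seed jar on the budgies' cage stand needs filling: pinch the two spring buttons on its lid together, lift the lid off, and set it down, without dropping it, right way up in the middle of the round cork mat. Leave both jars, the tall one and the closed low one, standing where they are, and let go of the lid.

Things in the scene. Friction and masses are not known exactly. Their poses are not given: they have to be found in the camera images.
- seed_lid: Square grey lid on the tall jar, 112 x 112 mm, 0.14 kg. Origin: centre of its 6 mm plate's underside (on the rim), z up, x, y along its edges. Central block 36 (x) x 38 mm (y), top at z = 46. White spring buttons 30 mm wide, z = 18 to 42, stick out of its +y and -y sides: outer faces 54 mm apart free, 42 fully in (7 N each). Below, a plug 80 x 64 mm to z = -22, on which it stands when off.
- tall_jar: The taller of two white glazed square jars, 110 x 110 x 130 mm (176 with its lid), loose, about 0.8 kg, empty. Origin: centre of its underside, z up. Teeth joined to the lid's buttons catch under its lip: only with both buttons fully in does the lid lift straight off, clear after 25 mm; it can be carried by the pressed buttons.
- low_jar: The lower white square jar, 110 x 110 x 75 mm (121 with lid), loose, about 0.8 kg, with a lid that looks the same; it stays shut and in place. Origin: centre of its underside, z up.
- cork_mat: Round flat cork mat, 190 mm across, 5 mm thick, fixed to the stand's top. Origin: centre of its underside, z up.
Not all that is in view belongs to the job. What is shaped like the seed_lid but green is not meant. Several things look just like the cork_mat: the one meant starts farthest to the robot's left.

How it is judged (in metres and radians):
On the way:
1. the lid is freed and lifted clear of the tall jar, which stays standing (z of seed_lid in the frame of tall_jar above 0.16 m and angle between tall_jar's own z axis and vertical below 0.17 rad), for 0.1 s.
At the end, for the whole second after the job is handed in: The lid stands released and at rest, right way up (within 10 degrees), on the cork mat, its centre within 30 mm of the mat's centre; the open tall jar and the closed low jar stand upright (within 10 degrees), each within 40 mm of where it began (horizontal distance between seed_lid and cork_mat below 0.03 m and z of seed_lid in the frame of cork_mat between 0.02 and 0.036 m and angle between each of seed_lid, tall_jar, low_jar's own z axis and vertical below 0.17 rad and linear speed of seed_lid below 0.02 m/s and distance of each of tall_jar, low_jar from where it was at the start of the episode below 0.04 m); the robot touches nothing.
It fails at once if a jar is lifted or shoved more than 40 mm from its place (distance of any of tall_jar, low_jar from where it was at the start of the episode above 0.04 m).
It fails at once if the lid is dropped (falls free by more than about 25 mm) (linear speed of seed_lid above 0.7 m/s and contact force between the fingers and seed_lid below 0.05 N).
It also fails if it takes over 45 s, if anything falls off the work surface, if the arm or the gripper's body presses on something with over 40 N, if the wrist force passes 120 N, or if a joint passes its speed limit or range.

ROBOT

A 6-joint arm with a two-finger parallel gripper is mounted at the origin on the work surface. World frame = base frame: x ahead of the robot, y to its left, z up, the work surface at z = 0. Lengths are in m, angles in degrees, forces in N, time in s.
With the tool pointing down it reaches from about 0.35 to 0.875 m from the base axis. Payload 4.2 kg.
Tool frame: the origin (TCP) lies between the finger pads; the fingertips stand 11 mm ahead of it and the grasp point (between the pads) lies 8 mm behind it; z points along the fingers, y is the direction in which the jaws open and shut (so a half turn about z gives the same grasp; the last joint's range is limited). The gripper opens to 87 mm and grips with 3 to 60 N. Pads are 19 mm wide; open, the fingers measure 117 mm over their backs; the gripper's body (75 mm by 190 mm) begins 51 mm behind the grasp point.
Start: joints at [-56.402, 22.042, 0.453, 0, -68.411, -14.817], TCP at [0.201, -0.592, 0.234] pointing down, gripper open.
Joint ranges: [-179.83, 179.83], [-69.29, 118.12], [-61.27, 80.66], [-181.25, 117.63], [-171.15, -9.14], [-177.46, 177.46]. Speed limits (degrees/s): [159.86, 159.86, 180, 180, 180, 180].

INTERFACE

Orientations are given as a 3x3 rotation matrix whose columns are the frame's x, y, z axes.
In Python, from station import sense, capture, get_calibration, finish_job, search_frame, cut_out gives the robot as it stands.
- The arm moves only by the tool arm_command, never from a script. Its argument "rows" is a list of rows, each an object with "fingers": the opening in per cent of the stroke, from 0 (shut) to 100 (fully open); "travel": the shift along the tool's x, y, z in cm, a list of three; "roll": the turn about the tool's z in degrees. A call has 1 to 10 rows; each row is the pose to reach, as a shift and turn from the pose commanded when the call began, along the tool's axes at that moment; what a row does not reach only later rows make up. A row lasts 1/10 s, in which the tool goes at most 50 mm and 8.59 degrees, less where a joint would pass 70% of its speed; a pose out of reach is approached as far as the arm can. A call with a gripper value outside its range is refused whole. The fingers move at their own pace and stop on an object; the grip force is fixed at half the most. Time passes only in rows, so rows that repeat a pose let the fingers close. It gives the time, the measured TCP pose, the force and the opening at its end, in the units of the state.
- sense(): the state, without advancing time (a new reading comes with each control period).
- capture(name): name is "scene" or "side" or "wrist"; returns (picture, depth): 480x640x3 uint8, red, green, blue; 480x640 float32, m along the optical axis (not along the pixel's ray), 0 where there is no reading.
- get_calibration(name): a dict with "fov_y" (degrees; the focal length in pixels is half the picture's height over the tangent of half this angle, whatever the lens; pixels are square), "cx", "cy" (the principal point, pixels), "distortion" ([k1, k2, p1, p2, k3] as OpenCV has them; the pictures are not rectified), "origin" and "attitude" of the camera in the world; the wrist camera has in their place "mount" (4x4, takes a point from camera to tool coordinates, whose origin is the TCP and whose axes are the flange's). Camera axes: x right, y down, z forward; pixel columns grow to the right and rows downward; lengths in m; the calibration is good to about 2 mm. A picture is of the moment at which its call begins: read the wrist's pose just before it. get_calibration takes no time and is no camera call.
- finish_job(): hands the job in, once; it reports no verdict.
Trained networks look in the newest picture that a camera, given by its name, has taken for a name from the list of things; names that differ only in an ending like _2 or _b are one class to them, and where a whole thing is asked for, a point or a joint stands for the part that bears it (a point fixed in the world has none). Each returns a list of dicts, best first, with "p" (0 to 1); they miss things now and then, are a little off and sometimes report something else, mostly with a low value. They report only what shows in the picture. A call takes as long as a camera call. They do not tell look-alikes from the thing itself.
- search_frame(camera, label): "position" ([x, y, z] in m, in world coordinates, good to about 4 mm: the middle of the surface that is visible of it).
- cut_out(camera, label): "mask" (480x640 bool, what is visible of it).
The state is a dict: "time_s": time; "joints": joint angles; "joint_velocities": joint speeds; "effort": joint torques, N m; "tcp_pos": TCP position; "ee_rot": TCP orientation; "wrist_force": force on the tool from outside, world axes, zero at the start; "moment": the same for the moment, N m; "gripper_width": opening from 0.0 (shut) to 1.0 (fully open).
Only numpy, scipy, OpenCV 4.12 (cv2) and the standard library are available. Lean on these libraries where they do the work, as an engineer would, in place of code of your own. Each camera call takes 0.05 s, during which the arm holds its last target. There are 200 camera calls.

## Working session

There is one attempt and no reset: what is moved stays moved. The work goes in short steps, Python scripts to look and compute and a tool call to move; the robot and the scene stay as the last step left them, time stands still between calls to the robot, and variables do not carry over. Pictures are saved under pics/ and viewed, about 8 in all and at most 12, crops included, and the job is handed in when it is done.

Besides the shell and the picture viewer there is one more tool, called after "Request:" by a JSON object that holds its "api" and its "payload", one argument or row to a line. arm_command: Moves the arm, as the interface text tells. Its arguments: {"type":"object","properties":{"rows":{"type":"array","items":{"type":"object","properties":{"fingers":{"type":"number"},"travel":{"type":"array","items":{"type":"number"}},"roll":{"type":"number"}}}}},"required":["rows"]}

```bash
mkdir -p pics
cat > h.py <<'E'
import numpy as np, cv2
from station import *
def K(name):
    c=get_calibration(name); f=240/np.tan(np.radians(c["fov_y"])/2)
    return c,np.array([[f,0,c["cx"]],[0,f,c["cy"]],[0,0,1]]),np.array(c["distortion"],float)
def pose(name):
    c=get_calibration(name)
    if name!="wrist": return np.array(c["attitude"]).reshape(3,3),np.array(c["origin"])
    s=sense(); R=np.array(s["ee_rot"]).reshape(3,3); M=np.array(c["mount"]).reshape(4,4)
    return R@M[:3,:3],R@M[:3,3]+np.array(s["tcp_pos"])
def cloud(name,d,RT):
    c,k,D=K(name); v,u=np.mgrid[0:480,0:640]
    n=cv2.undistortPoints(np.stack([u.ravel(),v.ravel()],1).astype(np.float64)[:,None],k,D)[:,0].reshape(480,640,2)
    P=np.dstack([n*d[...,None],d]); W=P@RT[0].T+RT[1]; W[d<=0]=np.nan
    return W
E
python3 - <<'E'
from h import *
ims=[]
for n in ["scene","side"]:
    RT=pose(n); im,d=capture(n); np.savez(n,im=im,W=cloud(n,d,RT)); 
    cv2.imwrite(f"pics/{n}0.png",im[...,::-1])
    print(n,RT[1].round(3),RT[0][:,2].round(2))
    for l in ["seed_lid","tall_jar","low_jar","cork_mat"]:
        for r in search_frame(n,l): print(l,round(r["p"],2),np.round(r["position"],3))
print(sense())
E
```

```text
scene [0.947 0.382 0.694] [-0.57 -0.48 -0.67]
seed_lid 0.94 [0.7   0.178 0.027]
seed_lid 0.93 [0.284 0.234 0.025]
seed_lid 0.79 [ 0.519 -0.002  0.133]
tall_jar 0.95 [0.553 0.016 0.073]
low_jar 0.6 [0.508 0.29  0.08 ]
cork_mat 0.66 [ 0.479 -0.265  0.004]
side [0.147 0.797 1.15 ] [ 0.23 -0.6  -0.76]
seed_lid 0.96 [ 0.504 -0.002  0.138]
seed_lid 0.77 [0.684 0.176 0.029]
seed_lid 0.71 [0.261 0.242 0.028]
tall_jar 0.65 [0.484 0.026 0.068]
low_jar 0.78 [0.474 0.297 0.079]
cork_mat 0.91 [ 0.251 -0.397  0.006]
cork_mat 0.61 [ 0.476 -0.274  0.006]
{'time_s': 0.5, 'joints': array([-5.64033937e+01,  2.20441287e+01,  4.48975580e-01, -2.50513943e-03,
       -6.84105398e+01, -1.48161506e+01]), 'joint_velocities': array([ 0.0559752 , -0.10046359, -0.01979426, -0.13665622, -0.11967686,
        0.02211175]), 'effort': array([-3.08635563e-04, -3.90075374e+01,  1.87445837e+01,  4.22077909e+00,
        1.49368885e-02, -4.14925080e-05]), 'tcp_pos': array([ 0.20122199, -0.5916712 ,  0.23349277]), 'ee_rot': array([[-9.46764314e-01, -3.21927528e-01, -2.11160064e-05],
       [-3.21927528e-01,  9.46764308e-01,  1.05258870e-04],
       [-1.38938464e-05,  1.06453165e-04, -9.99999994e-01]]), 'wrist_force': array([-0.38724528, -0.14734082, -0.79876921]), 'moment': array([0.01899769, 0.03644831, 0.06976825]), 'gripper_width': 1.0011463333025041}
```

View pics/scene0.png

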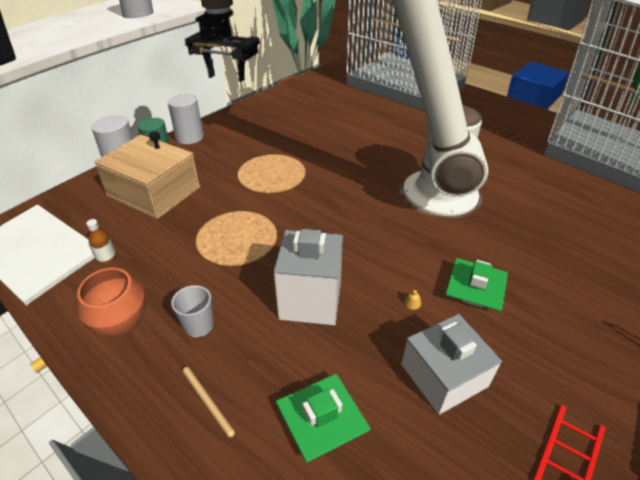

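View pics/side0.png

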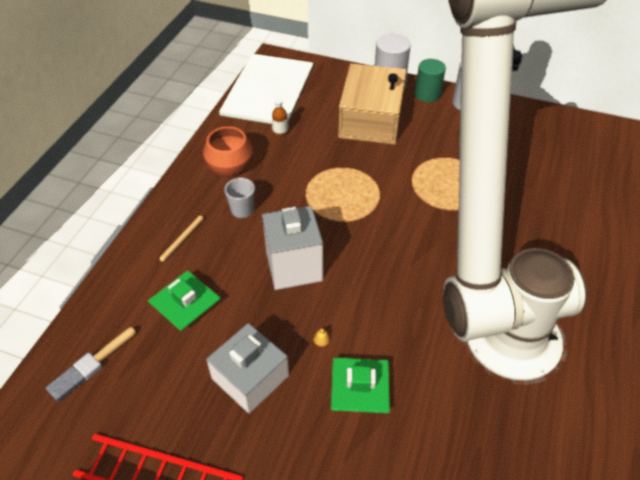

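The scene view shows the tall jar with its lid at (310,270) and the low jar at (450,360). There are green decoy lids at (322,415) and (478,282), and mats at (237,238) and (272,173). The first mat, at about (0.478,-0.27), is farthest left. The side view agrees: tall jar (292,245), low jar (248,365), meant mat (343,193).

Run:
```python
from h import *
from scipy import ndimage
for n in ["scene","side"]:
    f=np.load(n+".npz"); W=f["W"]; im=f["im"]
    near=np.hypot(W[...,0]-.515,W[...,1]-0)<.12
    z=W[...,2]; print(n,np.histogram(z[near],bins=np.arange(-.01,.21,.01)))
    for lo,hi in [(.12,.15),(.165,.2)]:
        m=near&(z>lo)&(z<hi); l,k=ndimage.label(m)
        if not k: continue
        m=l==1+np.argmax(ndimage.sum(m,l,range(1,k+1)))
        P=W[m][:,:2].astype(np.float32)*1000
        print(m.sum(),np.median(z[m]).round(4),cv2.minAreaRect(P),P.mean(0))
    # mat: cork colour
    b=im.astype(int); m=(np.hypot(W[...,0]-.478,W[...,1]+.27)<.13)&(b[...,0]>140)&(b[...,0]-b[...,2]>50)&(z<.03)
    P=W[m][:,:2].astype(np.float32)*1000
    h=cv2.convexHull(P); print("mat",m.sum(),np.median(z[m]),cv2.fitEllipse(h),np.median(P,0))
    m=(np.hypot(W[...,0]-.49,W[...,1]-.3)<.1)&(z>.06)&(z<.11)
    print("low",cv2.minAreaRect(W[m][:,:2].astype(np.float32)*1000))
```

```text
scene (array([4411, 1230,  190,  197,  206,  205,  216,  219,  221,  231,  239,
        239,  239,  231, 1955,   97,  128,  150,  402,    0,    0]), array([-0.01,  0.  ,  0.01,  0.02,  0.03,  0.04,  0.05,  0.06,  0.07,
        0.08,  0.09,  0.1 ,  0.11,  0.12,  0.13,  0.14,  0.15,  0.16,
        0.17,  0.18,  0.19,  0.2 ]))
2283 0.1352 ((508.96490478515625, -15.689277648925781), (114.05325317382812, 111.98424530029297), 33.489864349365234) [522.9461     -3.4321408]
487 0.174 ((508.76153564453125, -15.903076171875), (38.225860595703125, 54.04902648925781), 33.46715545654297) [511.60596  -13.250833]
mat 3239 0.004016724786833126 ((473.89404296875, -279.7987060546875), (190.47206115722656, 200.49359130859375), 151.30905151367188) [ 481.1223  -275.31604]
low ((486.8302917480469, 279.6594543457031), (113.9752197265625, 114.06719970703125), 67.26066589355469)
side (array([2391, 1699,  143,  145,  143,  148,  147,  154,  162,  155,  166,
        165,  154,  163, 1635,   43,   58,   89,  287,    1,    0]), array([-0.01,  0.  ,  0.01,  0.02,  0.03,  0.04,  0.05,  0.06,  0.07,
        0.08,  0.09,  0.1 ,  0.11,  0.12,  0.13,  0.14,  0.15,  0.16,
        0.17,  0.18,  0.19,  0.2 ]))
1840 0.1351 ((509.434814453125, -16.351226806640625), (114.19295501708984, 117.84009552001953), 33.1052131652832) [503.28854   -4.393372]
344 0.1736 ((509.3306884765625, -14.35870361328125), (37.718204498291016, 60.468692779541016), 36.87453842163086) [507.49963  -11.214583]
mat 3117 0.004211705267040289 ((478.2123107910156, -280.4075012207031), (193.6895751953125, 201.87953186035156), 26.022315979003906) [ 474.6712  -274.27945]
low ((488.1056823730469, 279.16131591796875), (114.51787567138672, 114.20472717285156), 67.31733703613281)
```

Request:
{"api": "arm_command", "payload": {
  "rows": [
    {"fingers": 100, "travel": [0, 0, -5], "roll": 0},
    {"fingers": 100, "travel": [-3.5, 3.2, -6.5], "roll": -2},
    {"fingers": 100, "travel": [-7, 6.4, -6.5], "roll": -4},
    {"fingers": 100, "travel": [-10.5, 9.6, -6.5], "roll": -6},
    {"fingers": 100, "travel": [-14, 12.8, -6.5], "roll": -8},
    {"fingers": 100, "travel": [-17.5, 16.2, -6.5], "roll": -10},
    {"fingers": 100, "travel": [-21, 19.6, -6.5], "roll": -12},
    {"fingers": 100, "travel": [-24.5, 22.9, -6.5], "roll": -14},
    {"fingers": 100, "travel": [-28, 26.2, -6.5], "roll": -14.7},
    {"fingers": 100, "travel": [-28, 26.2, -6.5], "roll": -14.7}
  ]
}}

```text
time_s: 1.5
tcp_pos: [0.384, -0.2496, 0.2991]
ee_rot: [[-0.83, -0.558, 0.002], [-0.558, 0.83, 0.0], [-0.002, -0.001, -1.0]]
wrist_force: [-0.5, -0.6, -0.2]
gripper_width: 1.001
```

Request:
{"api": "arm_command", "payload": {
  "rows": [
    {"fingers": 100, "travel": [-4, 2.1, 0], "roll": 0},
    {"fingers": 100, "travel": [-8, 4.2, 0], "roll": 0},
    {"fingers": 100, "travel": [-12, 6.3, 0], "roll": 0},
    {"fingers": 100, "travel": [-16, 8.4, 0], "roll": 0},
    {"fingers": 100, "travel": [-20, 10.5, 0], "roll": 0},
    {"fingers": 100, "travel": [-23.7, 12.6, 0], "roll": 0},
    {"fingers": 100, "travel": [-23.7, 12.6, 0], "roll": 0},
    {"fingers": 100, "travel": [-23.7, 12.6, 0], "roll": 0}
  ]
}}

```text
time_s: 2.3
tcp_pos: [0.5103, -0.0173, 0.2982]
ee_rot: [[-0.833, -0.553, -0.001], [-0.553, 0.833, -0.0], [0.001, 0.0, -1.0]]
wrist_force: [0.4, -0.9, -0.8]
gripper_width: 1.002
```

Run:
```python
from h import *
RT=pose("wrist"); im,d=capture("wrist"); W=cloud("wrist",d,RT); z=W[...,2]
cv2.imwrite("pics/w1.png",im[...,::-1])
s=sense(); print(s["tcp_pos"],s["ee_rot"],RT[1])
near=np.hypot(W[...,0]-.509,W[...,1]+.016)<.12
for lo,hi in [(.12,.15),(.165,.19)]:
    m=near&(z>lo)&(z<hi); print(m.sum())
    if m.sum()>50:
        P=W[m][:,:2].astype(np.float32)*1000; print(np.median(z[m]),cv2.minAreaRect(P))
for n in ["scene","side"]:   # mat edge circle fit
    f=np.load(n+".npz"); W=f["W"]; im=f["im"].astype(int); z=W[...,2]
    m=(np.hypot(W[...,0]-.476,W[...,1]+.28)<.13)&(im[...,0]>140)&(im[...,0]-im[...,2]>50)&(z<.03)
    P=W[m][:,:2]; print(n,"mat bbox mid",(P.max(0)+P.min(0))/2,np.ptp(P,axis=0),P.mean(0),cv2.minEnclosingCircle((P*1000).astype(np.float32)))
```

```text
[ 0.50993057 -0.01806276  0.298395  ] [[-8.34136726e-01 -5.51557343e-01 -6.48081266e-04]
 [-5.51557290e-01  8.34136968e-01 -2.74641009e-04]
 [ 6.92068807e-04  1.28365794e-04 -9.99999752e-01]] [ 0.44038994 -0.06180516  0.44835831]
16305
0.13498966995072875 ((506.49859619140625, -15.009086608886719), (111.98603057861328, 112.19055938720703), 33.210289001464844)
3866
0.17444721307030825 ((506.1192932128906, -15.198345184326172), (36.05251693725586, 53.92765808105469), 32.496559143066406)
scene mat bbox mid [ 0.47476047 -0.28320244] [0.19479349 0.19169858] [ 0.479966   -0.27723408] ((472.6653137207031, -281.1951904296875), 101.2500228881836)
side mat bbox mid [ 0.47866839 -0.28187256] [0.19435838 0.19883852] [ 0.47558844 -0.27598916] ((475.0310974121094, -281.5429382324219), 101.84356689453125)
```

View pics/w1.png

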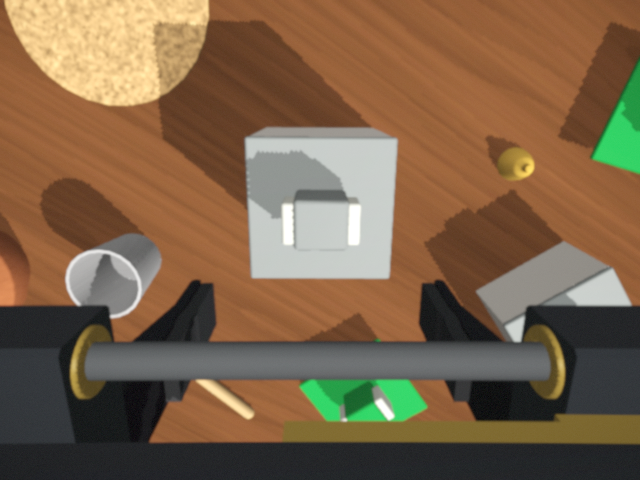

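The wrist view shows the square grey lid at (322,205), with its white buttons at (288,223) and (354,223) lined up with the jaws. The meant mat is at top left (105,30) and the cup at (110,275).

Request:
{"api": "arm_command", "payload": {
  "rows": [
    {"fingers": 100, "travel": [0.1, 0.4, 3], "roll": 0},
    {"fingers": 100, "travel": [0.1, 0.4, 6], "roll": 0},
    {"fingers": 100, "travel": [0.1, 0.4, 9], "roll": 0},
    {"fingers": 100, "travel": [0.1, 0.4, 11], "roll": 0},
    {"fingers": 100, "travel": [0.1, 0.4, 12.5], "roll": 0},
    {"fingers": 100, "travel": [0.1, 0.4, 13.5], "roll": 0},
    {"fingers": 100, "travel": [0.1, 0.4, 14.4], "roll": 0},
    {"fingers": 100, "travel": [0.1, 0.4, 14.4], "roll": 0},
    {"fingers": 100, "travel": [0.1, 0.4, 14.4], "roll": 0}
  ]
}}

```text
time_s: 3.25
tcp_pos: [0.5075, -0.0151, 0.1551]
ee_rot: [[-0.834, -0.552, 0.001], [-0.552, 0.834, 0.0], [-0.001, -0.001, -1.0]]
wrist_force: [-0.7, 0.3, 0.5]
gripper_width: 1.003
```

Request:
{"api": "arm_command", "payload": {
  "rows": [
    {"fingers": 60, "travel": [0, 0, 0], "roll": 0},
    {"fingers": 30, "travel": [0, 0, 0], "roll": 0},
    {"fingers": 30, "travel": [0, 0, 0], "roll": 0},
    {"fingers": 30, "travel": [0, 0, 0], "roll": 0},
    {"fingers": 30, "travel": [0, 0, 0], "roll": 0},
    {"fingers": 30, "travel": [0, 0, 0], "roll": 0},
    {"fingers": 30, "travel": [0, 0, 0], "roll": 0},
    {"fingers": 30, "travel": [0, 0, 0], "roll": 0},
    {"fingers": 30, "travel": [0, 0, 0], "roll": 0}
  ]
}}

```text
time_s: 4.15
tcp_pos: [0.5074, -0.0149, 0.155]
ee_rot: [[-0.834, -0.552, 0.001], [-0.552, 0.834, -0.0], [-0.001, -0.001, -1.0]]
wrist_force: [-0.1, -0.7, 4.2]
gripper_width: 0.466
```

Request:
{"api": "arm_command", "payload": {
  "rows": [
    {"fingers": 20, "travel": [0, 0, 0], "roll": 0},
    {"fingers": 20, "travel": [0, 0, 0], "roll": 0},
    {"fingers": 20, "travel": [0, 0, -0.5], "roll": 0},
    {"fingers": 20, "travel": [0, 0, -1], "roll": 0},
    {"fingers": 20, "travel": [0, 0, -1.5], "roll": 0},
    {"fingers": 20, "travel": [0, 0, -2], "roll": 0},
    {"fingers": 20, "travel": [0, 0, -2.5], "roll": 0},
    {"fingers": 20, "travel": [0, 0, -3], "roll": 0},
    {"fingers": 20, "travel": [0, 0, -3.5], "roll": 0},
    {"fingers": 20, "travel": [0, 0, -3.5], "roll": 0}
  ]
}}

```text
time_s: 5.15
tcp_pos: [0.5076, -0.0148, 0.1905]
ee_rot: [[-0.834, -0.552, 0.002], [-0.552, 0.834, 0.0], [-0.002, -0.001, -1.0]]
wrist_force: [0.3, -0.7, -0.6]
gripper_width: 0.465
```

Run:
```python
from h import *
for n in ["scene"]:
    im,d=capture(n); W=cloud(n,d,pose(n)); cv2.imwrite("pics/s2.png",cv2.resize(im[140:400,180:420,::-1],None,fx=2,fy=2))
s=sense(); print(s["wrist_force"],s["gripper_width"])
```

```text
[-0.29502979 -0.14608875 -1.79844367] 0.4667495273858903
```

View pics/s2.png

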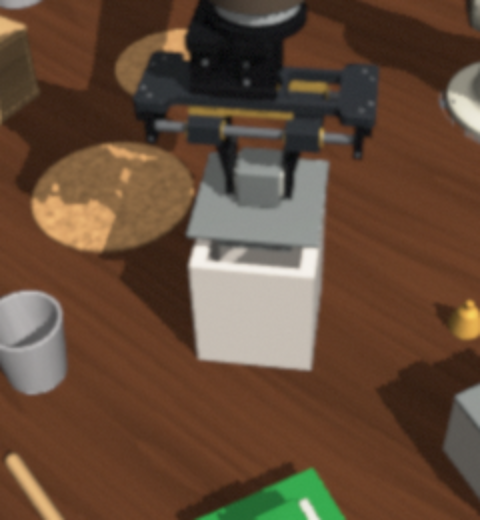

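The crop shows the lid held at (260,195) with a gap above the open jar, which stands unmoved at (260,300). The mat is at (113,195) and clear.

Request:
{"api": "arm_command", "payload": {
  "rows": [
    {"fingers": 20, "travel": [0, 0, -2], "roll": 0},
    {"fingers": 20, "travel": [0, 0, -4], "roll": 0},
    {"fingers": 20, "travel": [0, 0, -6], "roll": 0},
    {"fingers": 20, "travel": [2, -2.4, -6.5], "roll": 0},
    {"fingers": 20, "travel": [4.5, -5.3, -6.5], "roll": 0},
    {"fingers": 20, "travel": [7, -8.2, -6.5], "roll": 0},
    {"fingers": 20, "travel": [9.5, -11.2, -6.5], "roll": 0},
    {"fingers": 20, "travel": [12, -14.1, -6.5], "roll": 0},
    {"fingers": 20, "travel": [14.5, -17.1, -6.5], "roll": 0},
    {"fingers": 20, "travel": [16.4, -19.3, -6.5], "roll": 0}
  ]
}}

```text
time_s: 6.2
tcp_pos: [0.4761, -0.2683, 0.2541]
ee_rot: [[-0.835, -0.551, -0.001], [-0.551, 0.835, 0.0], [0.001, 0.001, -1.0]]
wrist_force: [-0.1, 0.0, -1.4]
gripper_width: 0.467
```

Request:
{"api": "arm_command", "payload": {
  "rows": [
    {"fingers": 20, "travel": [1, -1.2, 0], "roll": 0},
    {"fingers": 20, "travel": [1, -1.2, 0], "roll": 0},
    {"fingers": 20, "travel": [1, -1.2, 0], "roll": 0},
    {"fingers": 20, "travel": [1, -1.2, 0], "roll": 0}
  ]
}}

```text
time_s: 6.6
tcp_pos: [0.4752, -0.2809, 0.2545]
ee_rot: [[-0.833, -0.553, -0.0], [-0.553, 0.833, 0.0], [-0.0, 0.0, -1.0]]
wrist_force: [0.0, 0.3, -1.8]
gripper_width: 0.467
```

Run:
```python
from h import *
s=sense(); print(s["tcp_pos"],s["ee_rot"],s["wrist_force"],s["gripper_width"])
for n in ["wrist","side"]:
    RT=pose(n); im,d=capture(n); W=cloud(n,d,RT); z=W[...,2]; cv2.imwrite(f"pics/{n}3.png",im[...,::-1])
    b=im.astype(int); m=(np.hypot(W[...,0]-.476,W[...,1]+.28)<.12)&(b[...,0]-b[...,2]>30)&(z<.02)&(z>.002)&(np.abs(W[...,2]-.005)<.004)
    P=W[m][:,:2]
    if len(P): print(n,P.min(0),P.max(0),cv2.minEnclosingCircle((P*1000).astype(np.float32)))
    m=(np.hypot(W[...,0]-.476,W[...,1]+.28)<.09)&(z>.19)&(z<.238); print(m.sum())
    if m.sum()>50: print(np.percentile(z[m],[5,50,95]),cv2.minAreaRect((W[m][:,:2]*1000).astype(np.float32)))
```

```text
[ 0.47522697 -0.280866    0.25448947] [[-8.33400450e-01 -5.52669583e-01 -1.48020940e-04]
 [-5.52669600e-01  8.33400385e-01  3.34058683e-04]
 [-6.12633652e-05  3.60211330e-04 -9.99999933e-01]] [ 0.01753741  0.25013272 -1.80789192] 0.46654230114273365
wrist [ 0.3603792  -0.37115251] [ 0.50360748 -0.21496838] ((450.71337890625, -292.5010681152344), 90.7245864868164)
33224
[0.23320059 0.23432011 0.23534869] ((473.53472900390625, -280.1411437988281), (112.62753295898438, 112.82827758789062), 33.2813835144043)
side [ 0.35802262 -0.39770403] [ 0.59511283 -0.16090629] ((475.8435363769531, -280.2109069824219), 119.76786804199219)
1072
[0.23039834 0.2344173  0.23710151] ((475.48583984375, -279.6061096191406), (112.63219451904297, 118.78726196289062), 33.04761505126953)
```

View pics/wrist3.png

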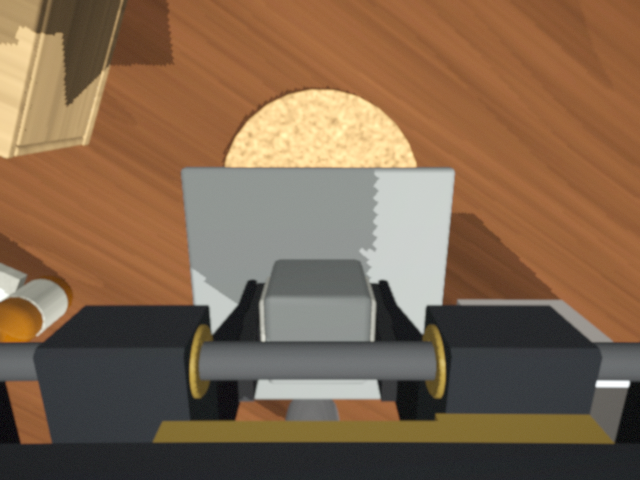

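The lid hangs level over the mat: the cork shows evenly past its far edge, centred at (320,130), and the block is at (318,300). There is clear space around it.

Request:
{"api": "arm_command", "payload": {
  "rows": [
    {"fingers": 20, "travel": [0, 0, 2], "roll": 0},
    {"fingers": 20, "travel": [0, 0, 5], "roll": 0},
    {"fingers": 20, "travel": [0, 0, 8], "roll": 0},
    {"fingers": 20, "travel": [0, 0, 11], "roll": 0},
    {"fingers": 20, "travel": [0, 0, 14], "roll": 0},
    {"fingers": 20, "travel": [0, 0, 16.5], "roll": 0},
    {"fingers": 20, "travel": [0, 0, 18], "roll": 0},
    {"fingers": 20, "travel": [0, 0, 19], "roll": 0},
    {"fingers": 20, "travel": [0, 0, 19.6], "roll": 0},
    {"fingers": 20, "travel": [0, 0, 19.8], "roll": 0}
  ]
}}

```text
time_s: 7.7
tcp_pos: [0.4754, -0.2816, 0.0565]
ee_rot: [[-0.834, -0.552, 0.0], [-0.552, 0.834, -0.0], [-0.0, -0.0, -1.0]]
wrist_force: [-0.3, -0.7, -1.4]
gripper_width: 0.461
```

Request:
{"api": "arm_command", "payload": {
  "rows": [
    {"fingers": 20, "travel": [0, 0, 0.1], "roll": 0},
    {"fingers": 20, "travel": [0, 0, 0.2], "roll": 0},
    {"fingers": 20, "travel": [0, 0, 0.3], "roll": 0},
    {"fingers": 20, "travel": [0, 0, 0.3], "roll": 0},
    {"fingers": 20, "travel": [0, 0, 0.3], "roll": 0}
  ]
}}

```text
time_s: 8.2
tcp_pos: [0.4752, -0.2819, 0.0538]
ee_rot: [[-0.834, -0.552, 0.001], [-0.552, 0.834, -0.0], [-0.0, -0.0, -1.0]]
wrist_force: [0.6, -1.2, -1.3]
gripper_width: 0.467
```

Not in contact yet, so I'll go down a little more.

Request:
{"api": "arm_command", "payload": {
  "rows": [
    {"fingers": 20, "travel": [0, 0, 0.1], "roll": 0},
    {"fingers": 20, "travel": [0, 0, 0.15], "roll": 0},
    {"fingers": 20, "travel": [0, 0, 0.15], "roll": 0}
  ]
}}

```text
time_s: 8.5
tcp_pos: [0.4751, -0.2819, 0.0521]
ee_rot: [[-0.834, -0.552, -0.0], [-0.552, 0.834, -0.0], [0.0, -0.0, -1.0]]
wrist_force: [0.7, 0.7, 0.4]
gripper_width: 0.467
```

Request:
{"api": "arm_command", "payload": {
  "rows": [
    {"fingers": 20, "travel": [0, 0, 0.05], "roll": 0},
    {"fingers": 20, "travel": [0, 0, 0.05], "roll": 0}
  ]
}}

```text
time_s: 8.7
tcp_pos: [0.4751, -0.2819, 0.052]
ee_rot: [[-0.834, -0.552, 0.0], [-0.552, 0.834, -0.0], [0.0, -0.0, -1.0]]
wrist_force: [-0.8, 1.3, 3.5]
gripper_width: 0.465
```

Contact. Now I'll release and go straight up.

Request:
{"api": "arm_command", "payload": {
  "rows": [
    {"fingers": 55, "travel": [0, 0, 0], "roll": 0},
    {"fingers": 75, "travel": [0, 0, 0], "roll": 0},
    {"fingers": 100, "travel": [0, 0, 0], "roll": 0},
    {"fingers": 100, "travel": [0, 0, 0], "roll": 0},
    {"fingers": 100, "travel": [0, 0, 0], "roll": 0},
    {"fingers": 100, "travel": [0, 0, 0], "roll": 0},
    {"fingers": 100, "travel": [0, 0, 0], "roll": 0}
  ]
}}

```text
time_s: 9.4
tcp_pos: [0.4751, -0.2818, 0.0514]
ee_rot: [[-0.834, -0.552, -0.0], [-0.552, 0.834, 0.0], [-0.0, 0.0, -1.0]]
wrist_force: [-0.3, 0.2, 0.0]
gripper_width: 0.968
```

Request:
{"api": "arm_command", "payload": {
  "rows": [
    {"fingers": 100, "travel": [0, 0, -1], "roll": 0},
    {"fingers": 100, "travel": [0, 0, -3], "roll": 0},
    {"fingers": 100, "travel": [0, 0, -6], "roll": 0},
    {"fingers": 100, "travel": [0, 0, -9], "roll": 0},
    {"fingers": 100, "travel": [0, 0, -12], "roll": 0},
    {"fingers": 100, "travel": [0, 0, -15], "roll": 0},
    {"fingers": 100, "travel": [0, 0, -18], "roll": 0},
    {"fingers": 100, "travel": [0, 0, -20], "roll": 0},
    {"fingers": 100, "travel": [0, 0, -20], "roll": 0},
    {"fingers": 100, "travel": [0, 0, -20], "roll": 0}
  ]
}}

```text
time_s: 10.4
tcp_pos: [0.4748, -0.2816, 0.2519]
ee_rot: [[-0.834, -0.551, 0.001], [-0.551, 0.834, 0.0], [-0.001, -0.0, -1.0]]
wrist_force: [-0.1, -0.1, -0.7]
gripper_width: 0.999
```

Run:
```python
from h import *
s=sense(); print(s["tcp_pos"],s["wrist_force"],s["gripper_width"],s["time_s"])
for n in ["wrist","scene","side"]:
    RT=pose(n); im,d=capture(n); W=cloud(n,d,RT); z=W[...,2]; cv2.imwrite(f"pics/{n}4.png",im[...,::-1])
    for nm,c,lo,hi in [("plate",(.475,-.282),.02,.045),("block",(.475,-.282),.065,.085),("jar",(.508,-.0155),.08,.15),("low",(.487,.279),.06,.11)]:
        m=(np.hypot(W[...,0]-c[0],W[...,1]-c[1])<.1)&(z>lo)&(z<hi)
        if m.sum()>100: print(n,nm,m.sum(),np.median(z[m]).round(4),cv2.minAreaRect((W[m][:,:2]*1000).astype(np.float32)))
```

```text
[ 0.47480603 -0.28161673  0.25192036] [-0.07436088 -0.13933621 -0.70007151] 0.9993555861758138 10.4
wrist plate 12152 0.032 ((473.6112060546875, -280.8232421875), (111.11233520507812, 112.12337493896484), 33.48005676269531)
wrist block 2716 0.0715 ((473.11602783203125, -281.22772216796875), (35.256927490234375, 54.026920318603516), 33.177330017089844)
scene plate 1181 0.0321 ((474.6438903808594, -281.2412414550781), (116.09072875976562, 114.71247100830078), 34.085941314697266)
scene block 239 0.0699 ((475.845458984375, -280.0355224609375), (39.078651428222656, 54.809814453125), 34.61524963378906)
scene jar 2882 0.1154 ((508.5331115722656, -16.155563354492188), (114.69888305664062, 110.44932556152344), 33.44035339355469)
scene low 3687 0.0802 ((486.73779296875, 279.8238525390625), (113.76084899902344, 114.7371826171875), 67.25021362304688)
side plate 1126 0.0322 ((474.78485107421875, -282.3914489746094), (114.2326889038086, 121.54725646972656), 32.75093078613281)
side block 216 0.071 ((475.8056945800781, -280.3869934082031), (37.037498474121094, 55.92039489746094), 38.23667907714844)
side jar 2070 0.1151 ((508.89990234375, -15.591705322265625), (112.89996337890625, 118.0545425415039), 33.371490478515625)
side low 2782 0.0803 ((488.56378173828125, 279.5957336425781), (114.60604095458984, 114.0365982055664), 67.99072265625)
```

View pics/scene4.png

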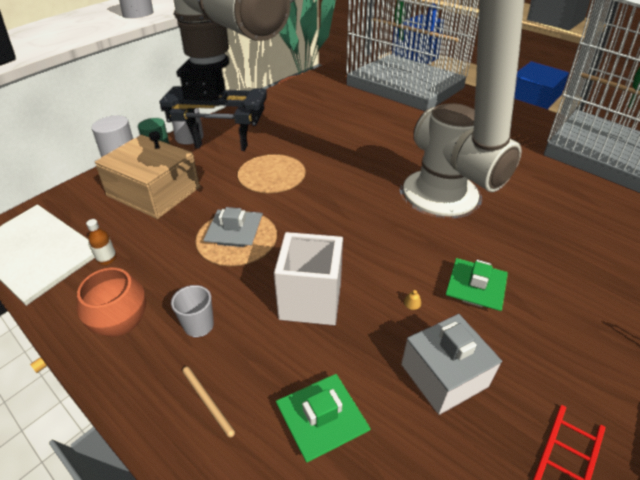

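View pics/wrist4.png

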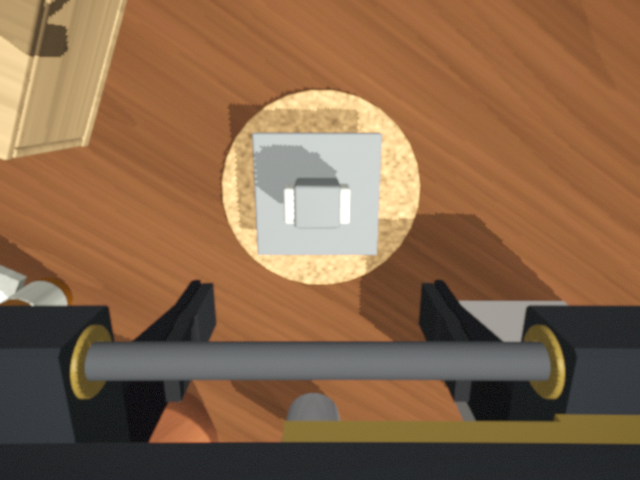

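The lid stands upright at (318,195), and the mat is centred at (321,186). They line up to within a few mm once the plate's extra height is allowed for. Both jars are unmoved and the gripper is clear.

```bash
python3 -c "from station import *; print(finish_job())"
```

```text
the job is handed in; nothing more can be done
None
```

I pinched both buttons on the tall jar's lid and lifted it off. I then set it down right way up in the middle of the left-hand cork mat, released it, and handed the job in at about 10.5 s. `finish_job()` gives no verdict, so the result rests on these last checks:

- **Lid:** its centre is at about (0.474, -0.281) m, and the mat measured about (0.476, -0.281). In the last wrist picture the two line up within a few mm. The plate's top is at 32 mm, which matches the lid standing flat on its plug on the mat (33 mm expected).
- **Jars:** both stand upright, within about 1 mm of where they began. The tall one is open and the low one is still shut.
- **Robot:** the gripper is fully open about 20 cm above the lid, with no contact force.

**Disagreements between cameras:** the wrist camera put the lid 2 to 3 mm from where the fixed cameras did, about what the calibration allows. The fixed cameras' mat outlines came out slightly oversized (about 200 mm across instead of 190). No check failed.

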